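# Hang the sample pail on the turning tree

### The job

Turn the wooden tree until its one empty arm lines up with the steel pointer that sticks out of the tree's base towards the robot. Then pick up the little steel pail that stands on the table, keep it upright, slip its handle loop over that arm, and leave it hanging there with the arm still at the pointer.

Things in the scene. Friction and masses are not known exactly. Their poses are not given: they have to be found in the camera images.
- tree: Sample tree. Its fixed base: wooden disc, 180 mm across, 22 mm high; a flat dark steel pointer leaves its rim along -x (roughly to the robot), to 150 mm from the centre. Origin: centre of the underside, on the vertical turning axis; z up. Above it a 28 mm post (top at 237 mm) with four level arms at right angles; the other three carry like pails, fixed on them 85 mm from the axis.
- tree_top (a joint): Turn of the tree's post and arms about the vertical axis, rad. 0: the empty arm is straight above the pointer; grows as the tree turns clockwise seen from above. Starts between 0.6 and 1.6. Stays where it is left, light friction (0.06 N m). It can be turned by pinching or pushing the empty arm.
- free_arm (a point): Point on the empty arm's top face, on its centre line, 85 mm from the tree's axis, 185 mm above the table. -x points outward along the arm, z up; the frame turns with the arm. The wooden arm is level, 20 mm wide, 14 mm deep, and ends 120 mm from the axis in a lip 8 mm long that stands 10 mm above the top face.
- pail: Steel pail on the table, 0.16 kg: cup 52 mm across, 45 mm high, under a stiff strap handle (straps 16 mm wide in x, 4 mm thick, at y = +-28.5 mm; crosspiece 110 to 114 mm up) with an upright round wooden knob on it, 22 mm across, 114 to 159 mm up. Origin: centre of its underside, z up. The loop is open along x: 53 mm wide, 65 mm high from rim to crosspiece.
Things that resemble listed ones, but are neither listed nor needed, are in the scene too. What is shaped like the pail but blue or yellow is not meant.

How it is judged:
On the way, in this order (a step that is already met when the one before it is completed fails the run):
1. the empty arm is turned to the pointer (within 15 degrees) and stands still there, while the pail is still off the tree (value of joint tree_top between -0.262 and 0.262 rad and velocity of joint tree_top between -0.1 and 0.1 rad/s and horizontal distance between pail and free_arm above 0.07 m), for 0.2 s.
2. the arm passes through the pail's handle loop (horizontal distance between pail and free_arm below 0.05 m and z of pail in the frame of free_arm between -0.115 and -0.05 m), for 0.1 s.
At the end, for the whole second after the job is handed in: The pail hangs at rest by its handle loop on the formerly empty arm, inside the arm's end lip, crosspiece resting on the arm's top face, upright within 15 degrees, and that arm stands within 15 degrees of the pointer (value of joint tree_top between -0.262 and 0.262 rad and x of pail in the frame of free_arm between -0.026 and 0.05 m and y of pail in the frame of free_arm between -0.03 and 0.03 m and z of pail in the frame of free_arm between -0.118 and -0.1 m and angle between pail's own z axis and vertical below 0.26 rad and contact force between pail and tree above 0.4 N and linear speed of pail below 0.05 m/s); the robot touches nothing.
It fails at once if the pail is tipped over (more than 45 degrees) (angle between pail's own z axis and vertical above 0.785 rad).
It also fails if it takes over 61 s, if anything falls off the work surface, if the arm or the gripper's body presses on something with over 40 N, if the wrist force passes 120 N, or if a joint passes its speed limit or range.

### The arm

A 7-joint arm with a two-finger parallel gripper is mounted at the origin on the work surface. World frame = base frame: x ahead of the robot, y to its left, z up, the work surface at z = 0. Lengths are in m, angles in rad, forces in N, time in s.
With the tool pointing down it reaches from about 0.4 to 0.85 m from the base axis. Payload 10.4 kg.
Tool frame: the origin (TCP) lies at the very end of the fingers, on their centre line; the grasp point (between the pads) lies 19 mm behind it; z points along the fingers, y is the line along which they close (so a half turn about z gives the same grasp; the last joint's range is limited). The gripper opens to 85 mm and grips with 20 to 120 N. Pads are 22 mm wide; open, the fingers measure 114 mm over their backs; the gripper's body (76 mm by 85 mm) begins 54 mm behind the grasp point. The pads swing forward as they close: fully open they stand 13 mm farther back than shut.
Start: joints at [1.284, 0.332, -0.065, 1.46, 0.022, 1.35, -0.088], TCP at [0.163, -0.603, 0.231] pointing down, gripper open.
Joint ranges: [-2.6, 2.6], [-0.5, 2.12], [-1.47, 1.34], [0.16, 2.42], [-1.27, 4.41], [0.06, 2.06], [-2.6, 2.6]. Speed limits (rad/s): [2.22, 2.22, 2.79, 2.79, 3.14, 3.14, 3.14].

### API

Orientations are given as a unit quaternion [x, y, z, w].
In Python, from workcell import * gives the robot as it stands.
- The arm moves only by the tool step_arm, never from a script. Its argument "commands" is one flat list of numbers, 7 for each row, row after row: the finger opening in mm, from 0 to 85.4, then the shift along the world's x, y, z as a fraction of full scale, then the turn, a rotation vector about the world's x, y, z as a fraction of full scale. A call has exactly 10 rows; each row is the pose to reach, as a shift and turn from the pose commanded when the call began, turning the shorter way round; what a row does not reach only later rows make up. Full scale, the value 1, is 0.6 m for a shift and pi rad for a turn. A row lasts 1/8 s, in which the tool goes at most 62.5 mm and 10.7 degrees, less where a joint would pass 70% of its speed; a pose out of reach is approached as far as the arm can. A call with a number of a shift or a turn outside -1 to 1 is refused whole. A call with a gripper value outside its range is refused whole. The fingers move at their own pace and stop on an object; "squeeze" is the grip in N (left out, the last holds). Time passes only in rows, so rows that repeat a pose let the fingers close, or fill a call up. It gives the time, the measured TCP pose, the force, the opening and the grip force at its end, in the units of the state.
- get_obs(): the state, without advancing time (a new reading comes with each control period).
- camera(name): name is "scene" or "top" or "wrist"; returns the picture (480x640x3 uint8, red, green, blue); there is no depth.
- camera_params(name): a dict with "mtx" (3x3 intrinsics, pixels), "extrinsics" (4x4, takes a point from world to camera coordinates); the wrist camera has in their place "tool_from_camera" (4x4, takes a point from camera to tool coordinates, whose origin is the TCP and whose axes are the flange's). Camera axes: x right, y down, z forward; pixel columns grow to the right and rows downward; lengths in m; the calibration is good to about 2 mm. A picture is of the moment at which its call begins: read the wrist's pose just before it. camera_params takes no time and is no camera call.
- hand_in(): hands the job in; it is judged then, once.
The state is a dict: "clock": time; "joint_pos": joint angles; "joint_velocities": joint speeds; "tau": joint torques, N m; "position": TCP position; "ee_rot": TCP orientation; "ft_force": force on the tool from outside, world axes, zero at the start; "torque": the same for the moment, N m; "grip_width": opening from 0.0 (shut) to 1.0 (fully open); "grasp_force": force on a finger pad.
Only numpy, scipy, OpenCV 4.12 (cv2) and the standard library are available. Lean on these libraries where they do the work, as an engineer would, in place of code of your own. Each camera call takes 0.05 s, during which the arm holds its last target. There are 200 camera calls.

## Working session

There is one attempt and no reset: what is moved stays moved. The work goes in short steps, Python scripts to look and compute and a tool call to move; the robot and the scene stay as the last step left them, time stands still between calls to the robot, and variables do not carry over. Pictures are saved under pics/ and viewed, at most 10 in all, crops included, and the job is handed in when it is done.

Besides the shell and the picture viewer there is one more tool, called after "Emit:" as name(argument=value, ...) on one line, values as JSON. step_arm: Moves the arm, as the interface text tells. Its arguments: {"type":"object","properties":{"commands":{"type":"array","items":{"type":"number"}},"squeeze":{"type":"number"}},"required":["commands"]}

```bash
mkdir -p pics
python3 - <<'E'
from workcell import *
import cv2,numpy as np
for n in("scene","top"):
    cv2.imwrite(f"pics/{n}0.png",camera(n)[:,:,::-1]); p=camera_params(n); print(np.round(p["mtx"],1).tolist(),np.round(p["extrinsics"],3).tolist())
print(camera_params("wrist")); o=get_obs(); print(o)
E
```

```text
[[568.2, 0.0, 329.8], [0.0, 568.2, 241.5], [0.0, 0.0, 1.0]] [[0.779, 0.627, -0.006, -0.333], [0.428, -0.54, -0.725, -0.199], [-0.458, 0.562, -0.689, 1.411], [0.0, 0.0, 0.0, 1.0]]
[[543.3, 0.0, 316.0], [0.0, 543.3, 241.0], [0.0, 0.0, 1.0]] [[-0.02, -1.0, 0.015, -0.128], [-0.989, 0.018, -0.149, 0.56], [0.149, -0.018, -0.989, 0.931], [0.0, 0.0, 0.0, 1.0]]
{'mtx': array([[394.50131327,   0.        , 316.76122317],
       [  0.        , 394.50131327, 239.94234268],
       [  0.        ,   0.        ,   1.        ]]), 'tool_from_camera': array([[-4.87974370e-05, -9.48506532e-01, -3.16757568e-01,
         8.18253271e-02],
       [ 9.99999916e-01,  8.24871981e-05, -4.01054598e-04,
        -3.90261394e-04],
       [ 4.06531350e-04, -3.16757561e-01,  9.48506448e-01,
        -1.41058578e-01],
       [ 0.00000000e+00,  0.00000000e+00,  0.00000000e+00,
         1.00000000e+00]])}
{'clock': 0.1, 'joint_pos': array([ 1.28439292,  0.33283393, -0.06470437,  1.46085967,  0.02158091,
        1.34987916, -0.08851014]), 'joint_velocities': array([ 0.00147688, -0.00187947,  0.000642  , -0.00332949,  0.00264851,
       -0.0019498 ,  0.00143313]), 'tau': array([ 1.09088767e-03, -6.26749635e+01,  4.89726174e-02, -3.92434180e+01,
        1.63611781e-02,  6.90174813e-03,  6.08659730e-05]), 'position': array([ 0.1628911 , -0.60305635,  0.2305786 ]), 'ee_rot': array([ 9.91312775e-01,  1.31524024e-01, -1.02748250e-04, -6.34566511e-04]), 'ft_force': array([-0.17641574, -0.26835177, -0.1503265 ]), 'torque': array([ 0.03998266,  0.06748636, -0.02818831]), 'grasp_force': 0.0, 'grip_width': 0.9960096535463973}
```

View pics/scene0.png

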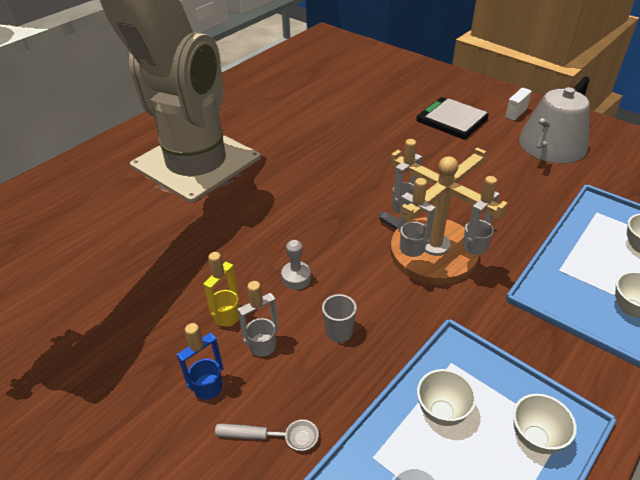

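View pics/top0.png

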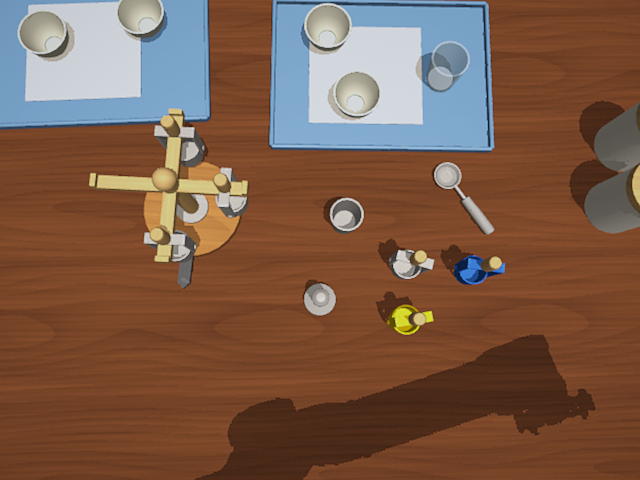

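The top picture shows three pail shapes: steel (407,262), blue (472,268) and yellow (405,318). There is also a plain steel cup (346,214) and a stamp (320,298). The steel one with a strap handle and wooden knob fits the description. The tree's empty arm points left, to (94,180), and the pointer tip is at (184,285). I'll confirm the pail in an enlarged crop and measure.

```bash
cat > h.py <<'E'
from workcell import *
import cv2,numpy as np
from scipy.spatial.transform import Rotation as R
def ray(name,u,v,obs=None):
    p=camera_params(name)
    d=np.linalg.inv(p["mtx"])@[u,v,1]
    if name=="wrist":
        T=np.eye(4);T[:3,:3]=R.from_quat(obs["ee_rot"]).as_matrix();T[:3,3]=obs["position"];T=T@p["tool_from_camera"]
    else: T=np.linalg.inv(p["extrinsics"])
    return T[:3,3],T[:3,:3]@d
def atz(name,u,v,z,obs=None):
    c,d=ray(name,u,v,obs); return (c+d*(z-c[2])/d[2])[:2].round(4)
E
python3 - <<'E'
from h import *
a=cv2.imread("pics/top0.png")[220:345,350:520]; b=cv2.imread("pics/scene0.png")[225:405,170:360]
c=cv2.imread("pics/top0.png")[90:300,80:260]
f=lambda x:cv2.resize(x,(390,int(x.shape[0]*390/x.shape[1])),interpolation=2)
im=np.zeros((600,800,3),np.uint8)
A=f(a);B=f(b);C=f(c)
im[:A.shape[0],:390]=A; im[:C.shape[0],400:790]=C
B=cv2.resize(b,(300,284));im[300:584,:300]=B
cv2.imwrite("pics/crop.png",im)
print("knob top",atz("top",421,256,.159),atz("scene",254,286,.159))
print("pail base",atz("top",404,268,.0))
print("arm tip",atz("top",93,181,.19),"pointer",atz("top",184,286,.011))
print("disc edges",atz("top",145,207,.022),atz("top",241,207,.022),atz("top",192,255,.022))
print("opp arm tip",atz("top",246,188,.19), "cross", atz("top",176,110,.19),atz("top",163,260,.19))
E
```

```text
knob top [ 0.5135 -0.3014] [ 0.5173 -0.3009]
pail base [ 0.5105 -0.3024]
arm tip [0.6349 0.2045] pointer [0.484 0.103]
disc edges [0.6299 0.1744] [ 0.6269 -0.0019] [0.5393 0.087 ]
opp arm tip [ 0.62   -0.0299] cross [0.7475 0.0796] [0.5108 0.0948]
```

View pics/crop.png

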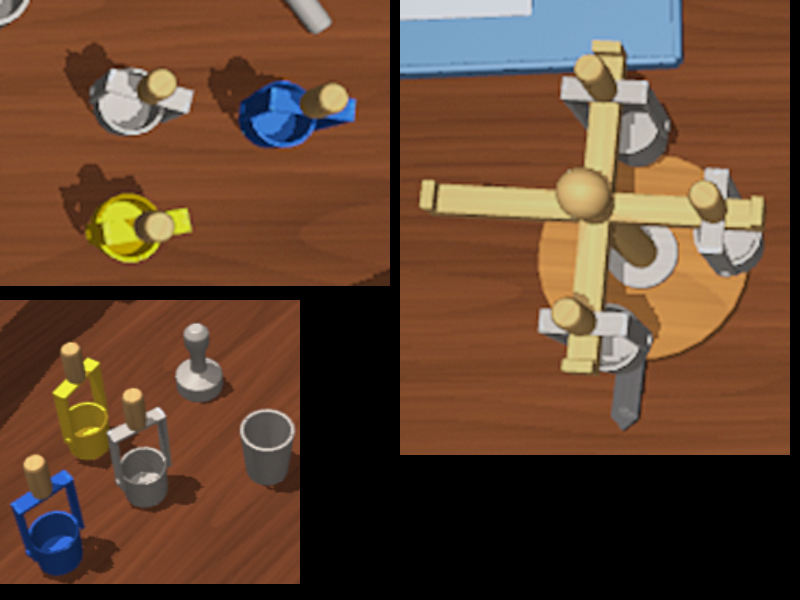

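The crop confirms it: the steel pail with the strap handle and knob is at about (0.514,-0.302), and both cameras agree. Tree centre is about (0.628,0.087); the arm stands about 87° from the pointer. I'll pass over the pail for a wrist look on the way.

Emit:
step_arm(commands=[85,0.1,0.08,0.1,0,0,0,85,0.58,0.5,0.2,0,0,0,85,0.58,0.5,0.2,0,0,0,85,0.58,0.5,0.2,0,0,0,85,0.58,0.5,0.2,0,0,0,85,0.58,0.5,0.2,0,0,0,85,0.58,0.5,0.2,0,0,0,85,0.58,0.5,0.2,0,0,0,85,0.58,0.5,0.2,0,0,0,85,0.58,0.5,0.2,0,0,0])

```text
clock: 1.35
position: [0.5104, -0.304, 0.3508]
ee_rot: [0.991, 0.131, -0.001, -0.0]
ft_force: [-0.3, 0.2, 0.3]
grip_width: 0.994
grasp_force: 0.0
```

Run:
```python
from h import *
import pickle
o=get_obs(); im=camera("wrist"); cv2.imwrite("pics/w1.png",im[:,:,::-1]); pickle.dump(o,open("w1.pkl","wb"))
print(o["position"],o["ee_rot"],o["joint_pos"],o["clock"])
```

```text
[ 0.51040518 -0.30400822  0.35077252] [ 9.91351328e-01  1.31233562e-01 -5.43481211e-04 -4.15668363e-05] [ 0.73933187  0.25339465 -0.35166472  1.32525368  0.08694138  1.57880621
 -0.90892436] 1.35
```

View pics/w1.png

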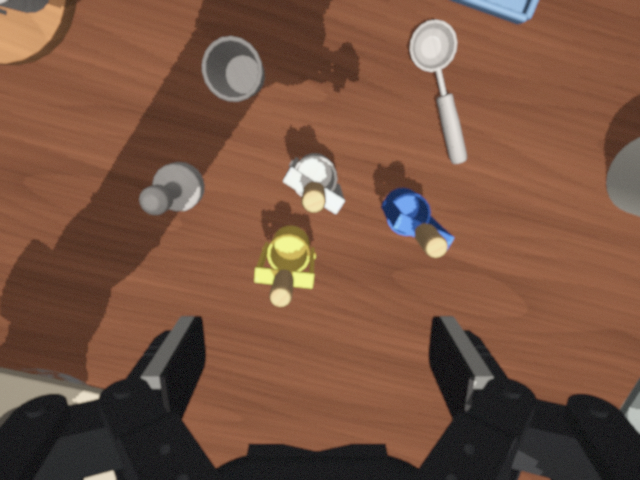

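The wrist picture shows the steel pail's knob at (314,201), with crosspiece ends at about (287,175) and (341,207). The yellow pail is at (285,270) and the blue one at (415,215).

Run:
```python
from h import *
import pickle
o=pickle.load(open("w1.pkl","rb"))
a=atz("wrist",287,175,.114,o);b=atz("wrist",341,207,.114,o)
print(a,b,"mid",(a+b)/2,"len",np.linalg.norm(a-b),"ang",np.degrees(np.arctan2(*(a-b)[::-1])))
print("knob",atz("wrist",314,202,.159,o))
for n,u,v in(("yellow",281,297),("blue",434,247)):print(n,atz("wrist",u,v,.159,o))
print("stamp",atz("wrist",153,200,.08,o))
```

```text
[ 0.523  -0.2705] [ 0.5063 -0.3291] mid [ 0.51465 -0.2998 ] len 0.060933160101869 ang 74.0933523660596
knob [ 0.5144 -0.2999]
yellow [ 0.4187 -0.2935]
blue [ 0.5026 -0.4142]
stamp [ 0.4541 -0.1379]
```

Handle length comes out at 61 mm, as it must be, and the pail is at (0.5145,-0.300) with its loop axis at -16°. Now I'll go over the tree's empty arm, turned +71°.

Emit:
step_arm(commands=[45,0.206,0.81,0,0,0,0.396,45,0.206,0.81,0,0,0,0.396,45,0.206,0.81,0,0,0,0.396,45,0.206,0.81,0,0,0,0.396,45,0.206,0.81,0,0,0,0.396,45,0.206,0.81,0,0,0,0.396,45,0.206,0.81,0,0,0,0.396,45,0.206,0.81,0,0,0,0.396,45,0.206,0.81,0,0,0,0.396,45,0.206,0.81,0,0,0,0.396])

```text
clock: 2.65
position: [0.6349, 0.1812, 0.3508]
ee_rot: [0.73, 0.684, -0.001, 0.0]
ft_force: [0.6, 0.2, -0.9]
grip_width: 0.523
grasp_force: 0.0
```

Run:
```python
from h import *
import pickle
o=get_obs(); im=camera("wrist"); cv2.imwrite("pics/w2.png",im[:,:,::-1]); pickle.dump(o,open("w2.pkl","wb"))
print(o["position"],R.from_quat(o["ee_rot"]).as_matrix().round(3).tolist(),o["joint_pos"],o["clock"])
```

```text
[0.63490439 0.18120598 0.35084236] [[0.064, 0.998, -0.0], [0.998, -0.064, -0.001], [-0.001, -0.0, -1.0]] [ 0.11105124  0.47411691 -0.7234734   1.10983762  0.30903047  1.66108986
 -0.59087834] 2.65
```

View pics/w2.png

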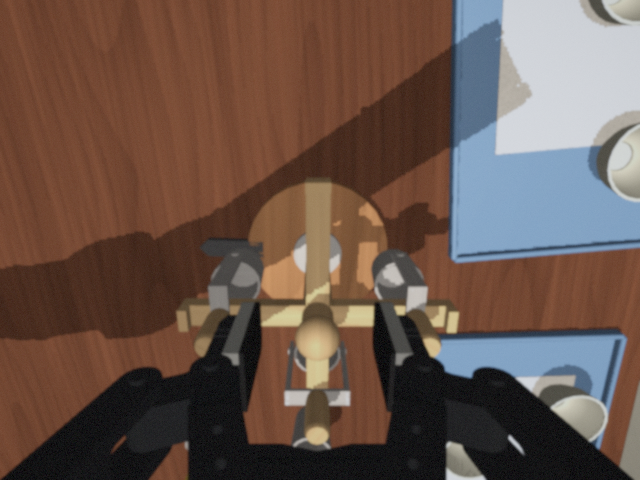

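The empty arm points straight up in the image, from the post ball (318,338) to its tip (318,180), centred between the fingers. The pointer tip is at (203,246). The descent looks right, so I'll check it with numbers.

Run:
```python
from h import *
import pickle
o=pickle.load(open("w2.pkl","rb"))
print("tip",atz("wrist",318,180,.195,o),"mid",atz("wrist",318,260,.185,o),"cross tips",atz("wrist",181,315,.195,o),atz("wrist",456,320,.195,o),"pointer",atz("wrist",203,246,.015,o), "disc", atz("wrist",318,182,.022,o),atz("wrist",249,245,.022,o),atz("wrist",387,245,.022,o))
```

```text
tip [0.638  0.2115] mid [0.6337 0.1428] cross tips [0.5148 0.1044] [0.7478 0.0843] pointer [0.4844 0.1047] disc [0.6367 0.1788] [0.5447 0.1046] [0.7185 0.0933]
```

Emit:
step_arm(commands=[45,0,0,-0.1,0,0,0,45,0,0,-0.2,0,0,0,45,0,0,-0.3,0,0,0,40,0,0,-0.308,0,0,0,30,0,0,-0.308,0,0,0,30,0,0,-0.308,0,0,0,30,0,0,-0.308,0,0,0,30,0,0,-0.308,0,0,0,30,0,0,-0.308,0,0,0,30,0,0,-0.308,0,0,0])

```text
clock: 3.95
position: [0.6346, 0.1827, 0.1665]
ee_rot: [0.729, 0.685, 0.0, 0.0]
ft_force: [0.4, 0.3, 0.1]
grip_width: 0.35
grasp_force: 0.0
```

Both views agree (axis about (0.629,0.090), pointer at about 174°), and the fingers straddle the arm loosely. Now I'll swing it along the arc, first half.

Emit:
step_arm(commands=[26,-0.0119,0.0003,0,0,0,0.0244,26,-0.0238,-0.0004,0,0,0,0.0489,26,-0.0356,-0.0019,0,0,0,0.0733,26,-0.0472,-0.0044,0,0,0,0.0978,26,-0.0586,-0.0077,0,0,0,0.1222,26,-0.0698,-0.0119,0,0,0,0.1467,26,-0.0805,-0.017,0,0,0,0.1711,26,-0.0909,-0.0228,0,0,0,0.1956,26,-0.1008,-0.0295,0,0,0,0.22,26,-0.1101,-0.0368,0,0,0,0.2444])

```text
clock: 5.2
position: [0.5684, 0.1604, 0.1666]
ee_rot: [0.418, 0.908, 0.0, 0.0]
ft_force: [1.2, 0.1, 0.2]
grip_width: 0.302
grasp_force: 0.3
```

Emit:
step_arm(commands=[26,-0.0088,-0.0081,0,0,0,0.0244,26,-0.0168,-0.0168,0,0,0,0.0489,26,-0.0243,-0.0261,0,0,0,0.0733,26,-0.0309,-0.036,0,0,0,0.0978,26,-0.0368,-0.0463,0,0,0,0.1222,26,-0.0419,-0.0571,0,0,0,0.1467,26,-0.0462,-0.0682,0,0,0,0.1711,26,-0.0495,-0.0796,0,0,0,0.1956,26,-0.052,-0.0912,0,0,0,0.22,26,-0.0536,-0.103,0,0,0,0.2444])

```text
clock: 6.45
position: [0.5362, 0.0988, 0.1666]
ee_rot: [0.048, 0.999, 0.0, -0.0]
ft_force: [-0.1, 0.8, -0.5]
grip_width: 0.304
grasp_force: 0.4
```

Emit:
step_arm(commands=[22,0,0,0,0,0,0,22,0,0,0,0,0,0,22,0,0,0,0,0,0,30,0,0,0,0,0,0,40,0,0,0,0,0,0,40,0,0,0,0,0,0,40,0,0,0.1,0,0,0,40,0,0,0.2,0,0,0,40,0,0,0.3,0,0,0,40,0,0,0.3,0,0,0])

```text
clock: 7.7
position: [0.5377, 0.0998, 0.3509]
ee_rot: [0.049, 0.999, 0.001, 0.003]
ft_force: [-0.1, 0.8, -0.2]
grip_width: 0.469
grasp_force: 0.0
```

Run:
```python
from h import *
import pickle
o=get_obs(); im=camera("wrist"); pickle.dump(o,open("w3.pkl","wb"))
cv2.imwrite("pics/w3.png",im[:,:,::-1]);print(o["position"],R.from_quat(o["ee_rot"]).as_matrix().round(3).tolist(),o["joint_pos"],o["clock"])
```

```text
[0.53767182 0.09984013 0.35092151] [[-0.995, 0.098, 0.007], [0.098, 0.995, 0.001], [-0.006, 0.002, -1.0]] [ 0.65413371  0.2753138  -1.12137939  1.42788674  0.24923141  1.58449561
  1.02588805] 7.7
```

View pics/w3.png

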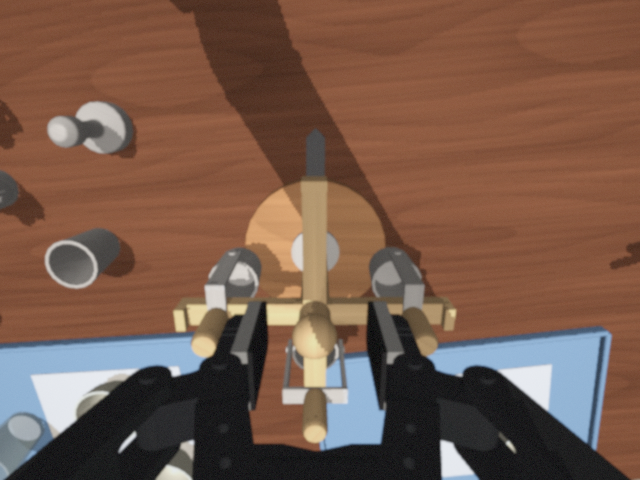

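The empty arm now lies right above the pointer: arm tip (315,180), pointer tip (316,132), post ball (315,335), all on one line. I'll measure the arm's line for the hanging.

Run:
```python
from h import *
import pickle
o=pickle.load(open("w3.pkl","rb"))
t=atz("wrist",315,180,.195,o);L=atz("wrist",177,315,.195,o);Rr=atz("wrist",454,317,.195,o)
c=(L+Rr)/2;print("tip",t,"c",c,np.linalg.norm(t-c),np.linalg.norm(L-Rr),np.degrees(np.arctan2(*(t-c)[::-1])),"armmid",atz("wrist",315,240,.185,o),"ptr",atz("wrist",316,132,.012,o))
```

```text
tip [0.509  0.1022] c [0.625  0.0913] 0.11651098660641407 0.23597101516923644 174.6319345579371 armmid [0.5602 0.0971] ptr [0.4862 0.1055]
```

Emit:
step_arm(commands=[50,-0.0375,-0.666,0,0,0,-0.058,50,-0.0375,-0.666,0,0,0,-0.058,50,-0.0375,-0.666,0,0,0,-0.058,50,-0.0375,-0.666,0,0,0,-0.058,50,-0.0375,-0.666,0,0,0,-0.058,50,-0.0375,-0.666,0,0,0,-0.058,50,-0.0375,-0.666,0,0,0,-0.058,50,-0.0375,-0.666,0,0,0,-0.058,50,-0.0375,-0.666,0,0,0,-0.058,50,-0.0375,-0.666,0,0,0,-0.058])

```text
clock: 9.0
position: [0.5144, -0.299, 0.3467]
ee_rot: [0.138, 0.99, -0.0, 0.0]
ft_force: [-0.2, 0.4, 0.2]
grip_width: 0.59
grasp_force: 0.0
```

Emit:
step_arm(commands=[50,0,-0.0017,-0.1,0,0,0,50,0,-0.0017,-0.2,0,0,0,50,0,-0.0017,-0.27,0,0,0,50,0,-0.0017,-0.32,0,0,0,50,0,-0.0017,-0.35,0,0,0,50,0,-0.0017,-0.375,0,0,0,50,0,-0.0017,-0.375,0,0,0,50,0,-0.0017,-0.375,0,0,0,30,0,-0.0017,-0.375,0,0,0,30,0,-0.0017,-0.375,0,0,0])

```text
clock: 10.25
position: [0.5141, -0.3021, 0.1221]
ee_rot: [0.14, 0.99, -0.0, 0.0]
ft_force: [-0.6, 0.2, 0.0]
grip_width: 0.355
grasp_force: 0.0
```

Emit:
step_arm(commands=[15,0,0,0,0,0,0,10,0,0,0,0,0,0,10,0,0,0,0,0,0,10,0,0,0,0,0,0,10,0,0,0,0,0,0,10,0,0,0,0,0,0,10,0,0,0.02,0,0,0,10,0,0,0.05,0,0,0,10,0,0,0.1,0,0,0,10,0,0,0.1,0,0,0], squeeze=50)

```text
clock: 11.5
position: [0.5151, -0.3024, 0.1847]
ee_rot: [0.14, 0.99, -0.001, 0.002]
ft_force: [-0.2, 0.1, -1.8]
grip_width: 0.247
grasp_force: 49.0
```

Run:
```python
from h import *
import pickle
o=get_obs(); a=camera("wrist")[120:480,100:540];b=camera("scene")[180:420,130:450]
im=np.zeros((360,800,3),np.uint8);im[:,:440]=a;im[:270,440:]=cv2.resize(b,(360,270))
pickle.dump(o,open("w4.pkl","wb"));cv2.imwrite("pics/w4.png",im[:,:,::-1]);print(o["position"],o["ft_force"])
```

```text
[ 0.51510133 -0.30240858  0.18473816] [-0.20994798  0.06739156 -1.79244694]
```

View pics/w4.png

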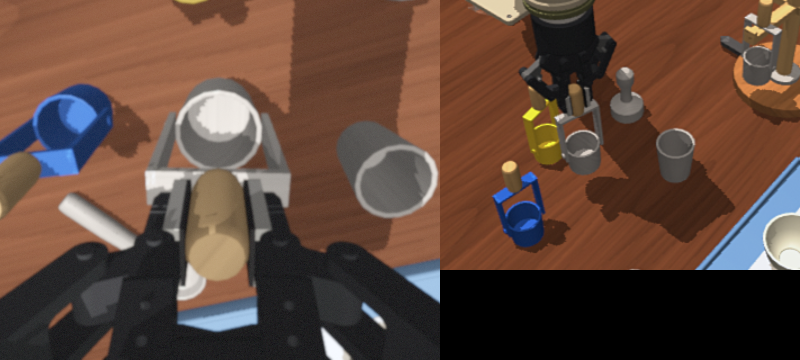

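The pail is held by its knob, upright and square to the fingers (crosspiece at about (218,187) in the left view, level). I'll carry it to a spot in front of the arm tip and turn it +10.5° into the arm's line.

Emit:
step_arm(commands=[10,0,0.02,0.08,0,0,0,10,-0.01,0.08,0.15,0,0,0.01,10,-0.025,0.16,0.15,0,0,0.02,10,-0.04,0.24,0.15,0,0,0.03,10,-0.06,0.32,0.15,0,0,0.04,10,-0.08,0.4,0.15,0,0,0.05,10,-0.1,0.48,0.15,0,0,0.058,10,-0.115,0.56,0.13,0,0,0.058,10,-0.127,0.64,0.1,0,0,0.058,10,-0.127,0.685,0.07,0,0,0.058])

```text
clock: 12.85
position: [0.4365, 0.1111, 0.2227]
ee_rot: [0.048, 0.999, -0.001, 0.0]
ft_force: [-0.0, -1.8, -2.8]
grip_width: 0.241
grasp_force: 49.4
```

Emit:
step_arm(commands=[10,0,0,0,0,0,0,10,0,0,0,0,0,0,10,0,0,0,0,0,0,10,0,0,0,0,0,0,10,0,0,0,0,0,0,10,0,0,0,0,0,0,10,0,0,0,0,0,0,10,0,0,0,0,0,0,10,0,0,0,0,0,0,10,0,0,0,0,0,0])

```text
clock: 14.1
position: [0.4377, 0.1091, 0.2235]
ee_rot: [0.049, 0.999, 0.0, -0.0]
ft_force: [0.1, -0.3, -0.8]
grip_width: 0.245
grasp_force: 49.6
```

Run:
```python
from h import *
o=get_obs(); b=camera("scene")[60:300,240:560];t=camera("top")[90:360,80:380]
im=np.zeros((360,800,3),np.uint8);im[:360,:400]=cv2.resize(t,(400,360));im[:300,400:]=cv2.resize(b,(400,300))
cv2.imwrite("pics/w5.png",im[:,:,::-1]);print(o["position"],o["ee_rot"],o["joint_pos"],o["ft_force"])
```

```text
[0.43767265 0.10912151 0.22352449] [ 4.90247051e-02  9.98797565e-01  5.56836272e-05 -5.77784969e-07] [ 0.99723508  0.01158237 -1.31437356  1.85732607  0.01158116  1.28130847
  1.1522799 ] [ 0.06495061 -0.28969364 -0.77710496]
```

View pics/w5.png

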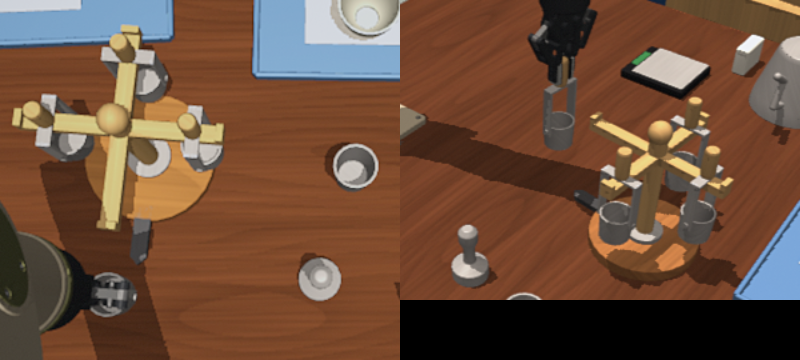

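The pail hangs in front of the arm tip, upright and lined up with the arm (top view: gripper (110,293), arm tip (112,222)). Heights clear the lip by 16 mm above and the rim by 24 mm below, so I'll slide it on.

Emit:
step_arm(commands=[10,0.02,-0.002,0,0,0,0,10,0.04,-0.004,0,0,0,0,10,0.06,-0.006,0,0,0,0,10,0.08,-0.008,0,0,0,0,10,0.1,-0.01,0,0,0,0,10,0.12,-0.012,0,0,0,0,10,0.14,-0.014,0,0,0,0,10,0.16,-0.016,0,0,0,0,10,0.18,-0.018,0,0,0,0,10,0.18,-0.018,0,0,0,0])

```text
clock: 15.45
position: [0.5463, 0.0983, 0.2234]
ee_rot: [0.049, 0.999, 0.0, -0.0]
ft_force: [-0.9, 1.0, -2.0]
grip_width: 0.246
grasp_force: 49.5
```

Emit:
step_arm(commands=[10,0,0,0,0,0,0,10,0,0,-0.01,0,0,0,10,0,0,-0.02,0,0,0,10,0,0,-0.025,0,0,0,10,0,0,-0.03,0,0,0,10,0,0,-0.034,0,0,0,10,0,0,-0.038,0,0,0,10,0,0,-0.041,0,0,0,10,0,0,-0.041,0,0,0,10,0,0,-0.041,0,0,0])

```text
clock: 16.7
position: [0.5457, 0.0983, 0.199]
ee_rot: [0.049, 0.999, 0.0, 0.0]
ft_force: [-0.5, 0.3, -1.3]
grip_width: 0.24
grasp_force: 49.6
```

Run:
```python
from h import *
o=get_obs(); b=camera("scene")[60:300,300:560];t=camera("top")[90:320,80:330]
im=np.zeros((370,800,3),np.uint8);im[:368,:400]=cv2.resize(t,(400,368));im[:369,400:]=cv2.resize(b,(400,369))
cv2.imwrite("pics/w6.png",im[:,:,::-1]);print(o["position"],o["ft_force"],o["torque"])
```

```text
[0.54570847 0.09833    0.19901666] [-0.45568858  0.30792197 -1.29737714] [ 0.04246939  0.03895205 -0.02414513]
```

View pics/w6.png

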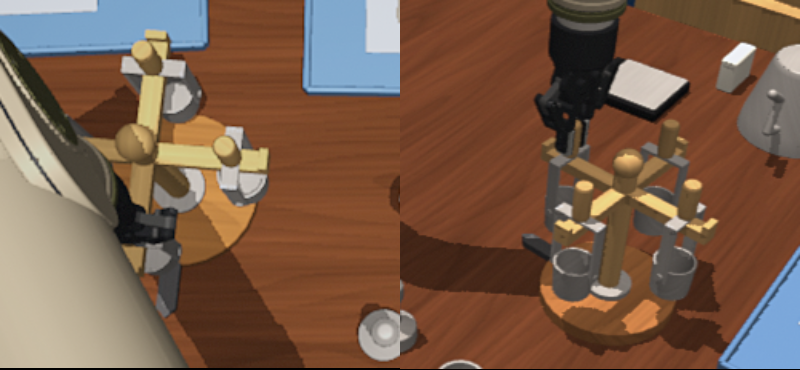

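The arm passes through the handle loop and the crosspiece sits just above it, with no contact force yet. I'll lower a few mm until it touches.

Emit:
step_arm(commands=[10,0,0,-0.001,0,0,0,10,0,0,-0.002,0,0,0,10,0,0,-0.003,0,0,0,10,0,0,-0.004,0,0,0,10,0,0,-0.004,0,0,0,10,0,0,-0.004,0,0,0,10,0,0,-0.004,0,0,0,10,0,0,-0.004,0,0,0,10,0,0,-0.004,0,0,0,10,0,0,-0.004,0,0,0])

```text
clock: 18.05
position: [0.5457, 0.0984, 0.1968]
ee_rot: [0.049, 0.999, 0.0, 0.0]
ft_force: [-3.0, -0.9, 4.8]
grip_width: 0.245
grasp_force: 50.2
```

Contact: +4.8 N upward. Releasing, opening a little at a time, then rising.

Emit:
step_arm(commands=[24,0,0,0,0,0,0,28,0,0,0,0,0,0,34,0,0,0,0,0,0,40,0,0,0,0,0,0,44,0,0,0,0,0,0,44,0,0,0,0,0,0,44,0,0,0.03,0,0,0,44,0,0,0.08,0,0,0,44,0,0,0.16,0,0,0,44,0,0,0.25,0,0,0], squeeze=20)

```text
clock: 19.3
position: [0.5452, 0.0983, 0.3491]
ee_rot: [0.049, 0.999, 0.0, 0.0]
ft_force: [1.4, -0.0, 0.4]
grip_width: 0.515
grasp_force: 0.0
```

Emit:
step_arm(commands=[44,-0.05,-0.05,0.05,0,0,0,44,-0.1,-0.13,0.05,0,0,0,44,-0.1,-0.23,0.05,0,0,0,44,-0.1,-0.33,0.05,0,0,0,44,-0.1,-0.43,0.05,0,0,0,44,-0.1,-0.5,0.05,0,0,0,44,-0.1,-0.5,0.05,0,0,0,44,-0.1,-0.5,0.05,0,0,0,44,-0.1,-0.5,0.05,0,0,0,44,-0.1,-0.5,0.05,0,0,0])

```text
clock: 20.55
position: [0.4859, -0.2006, 0.3769]
ee_rot: [0.048, 0.999, -0.0, 0.0]
ft_force: [-0.7, 0.6, -0.5]
grip_width: 0.517
grasp_force: 0.0
```

Run:
```python
from h import *
o=get_obs(); b=camera("scene")[60:300,300:560];t=camera("top")[90:320,80:330]
im=np.zeros((370,800,3),np.uint8);im[:368,:400]=cv2.resize(t,(400,368));im[:369,400:]=cv2.resize(b,(400,369))
cv2.imwrite("pics/w7.png",im[:,:,::-1]);print(o["position"],o["ft_force"])
```

```text
[ 0.4858516  -0.2006115   0.37693053] [-0.66752101  0.61512284 -0.46603103]
```

View pics/w7.png

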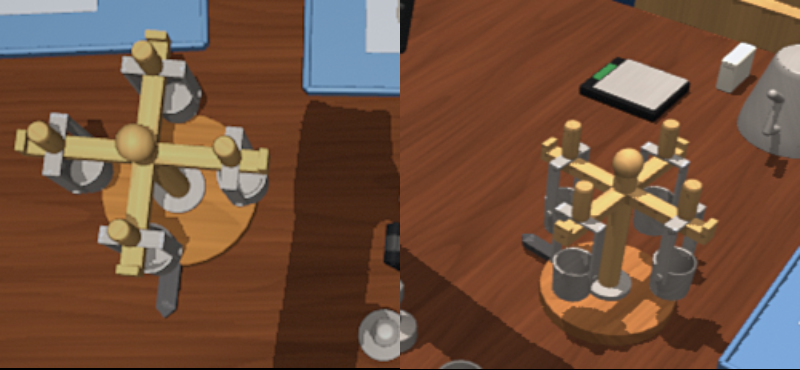

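The pail hangs upright on the formerly empty arm, with its knob at (122,233) in the top view, inside the lip. The arm is still over the pointer at (168,300), and the robot is clear.

```bash
python3 -c "
from workcell import *
print(hand_in())"
```

```text
the job is handed in; nothing more can be done
None
```

I turned the tree's empty arm to the pointer and hung the steel pail upright on it, inside the lip. The job was handed in with the robot clear at about 21 s of the 61 s allowed; no verdict was returned.

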